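# Switch on the fume extractor under its guard cover

## Task

Switch on the fume extractor before welding starts: lift the red guard cover well up, throw the toggle beneath it fully across from left to right (as seen from the robot), and let the cover drop fully shut over it. Leave the yellow-covered switch as it is, cover down and toggle off, and do not disturb the welded box, the spray can or the hammer.

Things in the scene. Friction and masses are not known exactly. Their poses are not given: they have to be found in the camera images.
- red_box: Grey steel switch enclosure fixed to the bench, 150 (x) x 84 (y) x 60 high mm on a 170 x 100 x 4 foot plate, red guard cover on top. Origin: centre of its underside, on the bench. Its x points away from the robot, y left, z up at yaw 0; turned up to 0.5 rad either way. The red and yellow switches swap sides from run to run.
- red_cover (a joint): Red guard cover over the toggle: hood with front and side walls, 100 long x 66 wide, top 104 above the bench, hinged at its far (+x) edge about the enclosure's y. Rad: 0 shut, 1.85 the stop, a little beyond upright. A spring always closes it against a damper: the lip needs about 1 N plus 4 N per rad/s. Let go at 1.75 it sinks slowly: above 1.4 for some 4 s, shut after about 14 s.
- red_lip (a point): Lift lip of the red cover: a plate 30 wide (y), 36 long, 5 thick, that slopes up and out from the hood's top front edge towards the robot, 0.75 rad above level when shut. The point is the plate's centre; shut, it is 113.5 mm above the bench, 110.5 in front of the hinge and 45.5 above it. Shut fingertips can be slid under it and sweep it up and over; it can also be pinched across its width.
- red_hinge (a point): Point on the hinge axis of the red cover, mid-width, 50 mm behind (+x of) the enclosure's centre, 68 mm above the bench. Its axes turn with the cover. The cover does no harm if it comes down onto a gripper; it goes on closing when that leaves, and may be pressed down.
- red_toggle (a joint): Metal toggle under the red cover: lever 32 mm long, 8 to 12 thick, pivot on the enclosure's centre line 12 mm in front (-x) of its centre, 63 above the bench, 62 from the hinge. Swings sideways. Rad: 0 off, leaning 0.4 to the enclosure's +y (left seen from the robot); 0.8 on, leaning 0.4 to its -y (right). It stays where it is left, so push it all the way to its stop; about 1.2 N at the tip.
- red_tip (a point): Outer end of the toggle lever under the red cover; about 92 mm above the bench in either position, 12 mm left (+y, off) or right (-y, on) of the enclosure's centre line.
- yellow_box: Grey steel switch enclosure fixed to the bench, 150 (x) x 84 (y) x 60 high mm on a 170 x 100 x 4 foot plate, yellow guard cover on top. Origin: centre of its underside, on the bench. Its x points away from the robot, y left, z up at yaw 0; turned up to 0.5 rad either way. The red and yellow switches swap sides from run to run.
- yellow_cover (a joint): Yellow guard cover over the toggle: hood with front and side walls, 100 long x 66 wide, top 104 above the bench, hinged at its far (+x) edge about the enclosure's y. Rad: 0 shut, 1.85 the stop, a little beyond upright. A spring always closes it against a damper: the lip needs about 1 N plus 4 N per rad/s. Let go at 1.75 it sinks slowly: above 1.4 for some 4 s, shut after about 14 s.
- yellow_lip (a point): Lift lip of the yellow cover: a plate 30 wide (y), 36 long, 5 thick, that slopes up and out from the hood's top front edge towards the robot, 0.75 rad above level when shut. The point is the plate's centre; shut, it is 113.5 mm above the bench, 110.5 in front of the hinge and 45.5 above it. Shut fingertips can be slid under it and sweep it up and over; it can also be pinched across its width.
- yellow_hinge (a point): Point on the hinge axis of the yellow cover, mid-width, 50 mm behind (+x of) the enclosure's centre, 68 mm above the bench. Its axes turn with the cover. The cover does no harm if it comes down onto a gripper; it goes on closing when that leaves, and may be pressed down.
- yellow_toggle (a joint): Metal toggle under the yellow cover: lever 32 mm long, 8 to 12 thick, pivot on the enclosure's centre line 12 mm in front (-x) of its centre, 63 above the bench, 62 from the hinge. Swings sideways. Rad: 0 off, leaning 0.4 to the enclosure's +y (left seen from the robot); 0.8 on, leaning 0.4 to its -y (right). It stays where it is left, so push it all the way to its stop; about 1.2 N at the tip.
- yellow_tip (a point): Outer end of the toggle lever under the yellow cover; about 92 mm above the bench in either position, 12 mm left (+y, off) or right (-y, on) of the enclosure's centre line.
- workpiece: Welded open-topped steel box, 90 x 90 x 90 mm, standing loose beyond the switches. Origin: centre of its underside. Not to be disturbed.
- spray: Blue spray can, 60 mm across, 170 high, standing loose to the robot's right. Origin: centre of its underside. Not to be disturbed.
- hammer: Hammer lying on the bench to the robot's left, 260 mm long along its own x (handle to -x). Not to be disturbed.
Things that resemble listed ones, but are neither listed nor needed, are in the scene too. Leave any blue look-alike of the red_box alone. What is shaped like the yellow_box but orange is not meant.

How it is judged:
By the outcome, as a careful person would: the job done as asked, in the order asked, and still so for the second after the job is handed in, with the robot touching nothing.
It also fails if it takes over 67 s, if anything falls off the work surface, if the arm or the gripper's body presses on something with over 40 N, if the wrist force passes 120 N, or if a joint passes its speed limit or range.

## Robot

A 7-joint arm with a two-finger parallel gripper is mounted at the origin on the work surface. World frame = base frame: x ahead of the robot, y to its left, z up, the work surface at z = 0. Lengths are in m, angles in rad, forces in N, time in s.
With the tool pointing down it reaches from about 0.4 to 0.85 m from the base axis. Payload 4.5 kg.
Tool frame: the origin (TCP) lies on the centre line of the jaws, within the pads' length; the fingertips stand 17 mm ahead of it and the grasp point (between the pads) lies 2 mm behind it (r.tip_reach is the distance from the TCP to the fingertips, in m); z points along the fingers, y is the line along which they close (so a half turn about z gives the same grasp; the last joint's range is limited). The gripper opens to 88 mm and grips with 3 to 60 N. Pads are 18 mm wide; open, the fingers measure 123 mm over their backs; the gripper's body (75 mm by 187 mm) begins 45 mm behind the grasp point.
Start: joints at [1.244, 0.689, -0.195, 1.565, 0.157, 0.902, -0.215], TCP at [0.221, -0.585, 0.225] pointing down, gripper open.
Joint ranges: [-3.01, 3.01], [-0.46, 2.08], [-1.47, 1.51], [0.13, 2.56], [-1, 4.14], [0.04, 2.09], [-2.66, 2.66]. Speed limits (rad/s): [2.57, 2.57, 3.14, 3.14, 3.14, 3.14, 3.14].

## Interface

Orientations are given as a unit quaternion [x, y, z, w].
In Python, from plant import r gives the robot as it stands.
- The arm moves only by the tool step_arm, never from a script. Its argument "steps" is a list of rows, each a list of 7 numbers: the shift along the tool's x, y, z in cm, then the turn, a rotation vector about the tool's x, y, z in degrees, then the gripper's target within -1 to 1 (shut at 1, half-way at 0, fully open at -1). A call has 1 to 8 rows; each row shifts and turns the commanded pose from where the row before left it, along the tool's axes as they then stand; what a row does not reach is not made up. A row lasts 1/8 s, in which the tool goes at most 62.5 mm and 10.7 degrees, less where a joint would pass 70% of its speed; a pose out of reach is approached as far as the arm can. A call with a gripper value outside its range is refused whole. The fingers move at their own pace and stop on an object; "force" is the grip in N (left out, the last holds). Time passes only in rows, so rows that do not move let the fingers close. It gives the time, the measured TCP pose, the force, the opening and the grip force at its end, in the units of the state.
- r.get_state(): the state, without advancing time (a new reading comes with each control period).
- r.snapshot(name): name is "scene" or "top" or "wrist"; returns a dict with "pixels" (384x512x3 uint8, red, green, blue), "fx", "fy", "cx", "cy" (pixels), "cam_to_world" (4x4, takes a point from camera to world coordinates). Camera axes: x right, y down, z forward; pixel columns grow to the right and rows downward; lengths in m; the calibration is good to about 2 mm. A picture is of the moment at which its call begins. There is no depth.
- r.finish_job(): hands the job in; it is judged then, once.
The state is a dict: "clock": time; "q": joint angles; "qd": joint speeds; "joint_torque": joint torques, N m; "tool_pos": TCP position; "eef_rot": TCP orientation; "contact_force": force on the tool from outside, world axes, zero at the start; "moment": the same for the moment, N m; "opening": opening from 0.0 (shut) to 1.0 (fully open); "finger_force": force on a finger pad.
Only numpy, scipy, OpenCV 4.12 (cv2) and the standard library are available. Lean on these libraries where they do the work, as an engineer would, in place of code of your own. Each camera call takes 0.05 s, during which the arm holds its last target. There are 200 camera calls.

## Working session

There is one attempt and no reset: what is moved stays moved. The work goes in short steps, Python scripts to look and compute and a tool call to move; the robot and the scene stay as the last step left them, time stands still between calls to the robot, and variables do not carry over. Pictures are saved under pics/ and viewed, at most 10 in all, crops included, and the job is handed in when it is done.

Besides the shell and the picture viewer there is one more tool, called after "Emit:" by a JSON object that holds its "op" and its "data", one argument or row to a line. step_arm: Moves the arm, as the interface text tells. Its arguments: {"type":"object","properties":{"steps":{"type":"array","items":{"type":"array","items":{"type":"number"}}},"force":{"type":"number"}},"required":["steps"]}

```bash
ls; mkdir -p pics
python3 - <<'E'
from plant import r
import cv2,numpy as np
s=r.get_state();print({k:np.round(v,3).tolist() for k,v in s.items()})
ims=[]
for n in("scene","top"):
    d=r.snapshot(n);print(n,d["fx"],d["fy"],d["cx"],d["cy"],np.round(d["cam_to_world"],4).tolist())
    np.savez("pics/%s0.npz"%n,**d)
    cv2.imwrite("pics/%s0.png"%n,d["pixels"][:,:,::-1])
E
```

```text
pics
{'clock': 0.0, 'q': [1.244, 0.69, -0.195, 1.566, 0.157, 0.902, -0.215], 'qd': [0.0, 0.001, -0.001, 0.001, -0.001, 0.001, 0.0], 'joint_torque': [0.001, -52.756, -1.267, -15.343, -0.053, 0.007, 0.0], 'tool_pos': [0.22, -0.584, 0.224], 'eef_rot': [0.984, 0.179, -0.0, -0.001], 'contact_force': [-0.061, -0.231, 0.632], 'moment': [-0.023, -0.056, 0.013], 'finger_force': 0.0, 'opening': 1.001}
scene 409.4369918316724 409.4369918316724 254.8306542280539 187.64495812292193 [[-0.4914, 0.622, -0.6097, 1.3111], [0.8709, 0.3505, -0.3444, 0.45], [-0.0005, -0.7002, -0.7139, 1.0099], [0.0, 0.0, 0.0, 1.0]]
top 419.81183695548737 419.81183695548737 252.06995939365672 191.2877909033232 [[-0.0113, -0.9991, 0.0403, 0.4828], [-0.9999, 0.0113, -0.0002, 0.0033], [-0.0002, -0.0403, -0.9992, 1.2146], [0.0, 0.0, 0.0, 1.0]]
```

View pics/scene0.png

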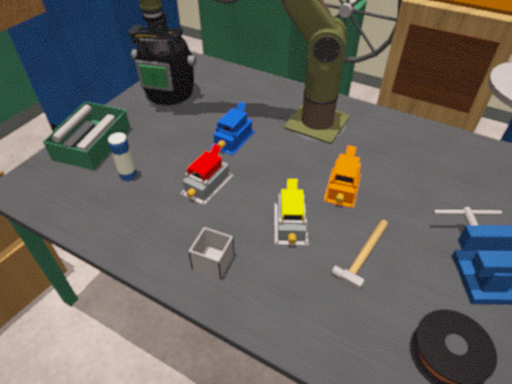

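View pics/top0.png

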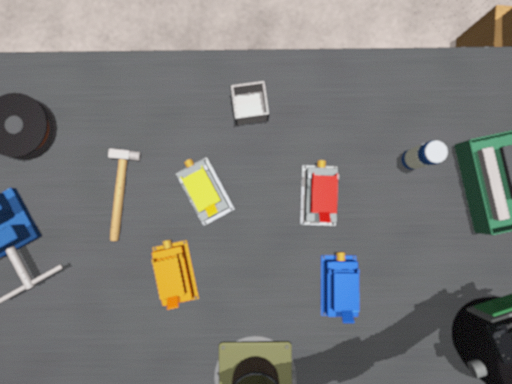

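The scene view has red at (207,165), blue at (233,130), yellow at (292,205) and orange at (345,178). The top view has the red cover at (324,195) with its lip at (325,217), and the blue look-alike directly on the robot side of it at (341,287). Next I'll measure the red switch.

```bash
cat > h.py <<'E'
import numpy as np,cv2
def ray(d,uv,z):
    T=np.array(d["cam_to_world"]);K=[(uv[0]-d["cx"])/d["fx"],(uv[1]-d["cy"])/d["fy"],1]
    v=T[:3,:3]@K;o=T[:3,3];return o+v*(z-o[2])/v[2]
def mask(d,c):
    h=cv2.cvtColor(d["pixels"],cv2.COLOR_RGB2HSV);H,S,V=cv2.split(h)
    b={"red":((H<6)|(H>174)),"yellow":(H>26)&(H<34),"blue":(H>100)&(H<125)}[c]
    return (b&(S>150)&(V>70)).astype(np.uint8)
def big(m):
    return max(cv2.findContours(m,0,cv2.CHAIN_APPROX_NONE)[0],key=cv2.contourArea)
E
python3 - <<'E'
import numpy as np,cv2
from h import *
d=dict(np.load("pics/top0.npz"))
c=big(mask(d,"red"))[:,0]
P=np.array([ray(d,u,.104) for u in c])[:,:2]
print(len(c),P.min(0),P.max(0)); print(cv2.minAreaRect(P.astype(np.float32)*1000))
# grey box: bright low-sat
h=cv2.cvtColor(d["pixels"],cv2.COLOR_RGB2HSV)
g=((h[...,1]<40)&(h[...,2]>110)).astype(np.uint8);g|=mask(d,"red")
g[:, :285]=0;g[:,355:]=0;g[:150]=0;g[240:]=0
cc=big(g)[:,0];Q=np.array([ray(d,u,.004) for u in cc])[:,:2].astype(np.float32)
print(cv2.minAreaRect(Q*1000))
a=d["pixels"][145:245,280:370,::-1];b=d["pixels"][240:340,300:390,::-1]
cv2.imwrite("pics/crop1.png",cv2.resize(np.hstack([a,b]),None,fx=4.4,fy=5,interpolation=2))
s=dict(np.load("pics/scene0.npz"));m=big(mask(s,"red"))[:,0]
print(m.min(0),m.max(0));print(s["pixels"].shape)
E
```

```text
132 [ 0.44687332 -0.21979899] [ 0.5690347  -0.15210226]
((508.0235290527344, -185.75375366210938), (66.1535873413086, 121.90278625488281), 88.89067077636719)
((520.7431640625, -191.85137939453125), (199.9139404296875, 257.53509521484375), 89.17135620117188)
[187 145] [221 179]
(384, 512, 3)
```

View pics/crop1.png

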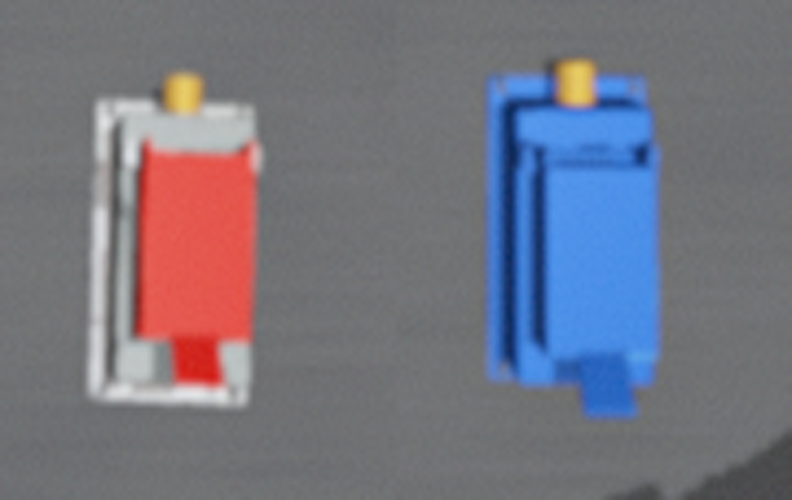

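The crop shows the foot plate corners at crop pixels (100,100), (252,107), (245,405) and (92,398). The lip spans (172–222, 338–384).

Run:
```python
import numpy as np
from h import *
d=dict(np.load("pics/top0.npz"))
f=lambda x,y,z:ray(d,(280+x/4.4-.4,145+y/5-.4),z)
c=[f(*p,.004) for p in((100,100),(252,107),(245,405),(92,398))]
C=np.mean(c,0);e=(c[0]+c[1]-c[2]-c[3]);print("foot",C,np.arctan2(e[1],e[0]),np.linalg.norm(c[0]-c[3]),np.linalg.norm(c[0]-c[1]))
c=[f(*p,.104) for p in((140,148),(255,152),(250,340),(135,338))]
e=(c[0]+c[1]-c[2]-c[3]);print("hood",np.mean(c,0),np.arctan2(e[1],e[0]))
print("lip end",f(197,384,.126))
g=lambda x,y,z:ray(d,(300+(x-396)/4.4-.4,240+y/5-.4),z)
print("blue far", g(575,60,.08),g(600,150,.104), "lip", g(610,415,.126))
```

```text
foot [ 0.51874049 -0.18922471  0.004     ] -0.04627604427908166 0.17214846851283996 0.09999790281436403
hood [ 0.51971916 -0.18708089  0.104     ] -0.04822091368839494
lip end [ 0.44665838 -0.1831687   0.126     ]
blue far [ 0.36361602 -0.23234485  0.08      ] [ 0.31891195 -0.24135914  0.104     ] lip [ 0.18719738 -0.23959588  0.126     ]
```

Emit:
{"op": "step_arm", "data": {
  "steps": [
    [0,0,-6,0,0,-10,1],
    [0,0,-6,0,0,-10,1]
  ]
}}

```text
clock: 0.35
tool_pos: [0.2204, -0.584, 0.3456]
eef_rot: [0.937, 0.35, -0.0, -0.001]
contact_force: [0.2, -0.7, 0.3]
opening: 0.798
finger_force: 0.0
```

Emit:
{"op": "step_arm", "data": {
  "steps": [
    [0,0,0,0,0,8.7,1],
    [0,0,0,0,0,8.7,1],
    [0,0,0,0,0,8.7,1],
    [0,0,0,0,0,8.7,1],
    [0,0,0,0,0,8.7,1],
    [0,0,0,0,0,0,1]
  ]
}}

```text
clock: 1.1
tool_pos: [0.2206, -0.5844, 0.3447]
eef_rot: [1.0, -0.024, -0.0, -0.0]
contact_force: [0.1, 0.3, -0.2]
opening: 0.115
finger_force: 0.0
```

Emit:
{"op": "step_arm", "data": {
  "steps": [
    [2,-5.1,0,0,0,0,1],
    [2,-5.1,0,0,0,0,1],
    [2,-5.1,0,0,0,0,1],
    [2,-5.1,0,0,0,0,1],
    [2,-5.1,0,0,0,0,1],
    [2,-5.1,0,0,0,0,1],
    [2,-5.1,0,0,0,0,1],
    [2,-5.1,0,0,0,0,1]
  ]
}}

```text
clock: 2.1
tool_pos: [0.401, -0.1835, 0.3452]
eef_rot: [1.0, -0.023, 0.0, 0.0]
contact_force: [0.0, -0.2, -0.0]
opening: 0.006
finger_force: 0.0
```

Emit:
{"op": "step_arm", "data": {
  "steps": [
    [0,0,0,0,9,0,1],
    [0,0,0,0,9,0,1],
    [0,0,0,0,9,0,1],
    [0,0,0,0,9,0,1],
    [0,0,0,0,9,0,1],
    [0,0,0,0,0,0,1]
  ]
}}

```text
clock: 2.85
tool_pos: [0.4099, -0.1759, 0.3451]
eef_rot: [0.954, -0.016, 0.298, -0.016]
contact_force: [-0.1, 0.5, -0.0]
opening: 0.001
finger_force: 0.0
```

Run:
```python
from plant import r
import numpy as np
from scipy.spatial.transform import Rotation as R
s=r.get_state();print(s["q"],s["tool_pos"],r.tip_reach);print(R.from_quat(s["eef_rot"]).as_matrix().round(3))
```

```text
[ 1.27745282  0.20841468 -0.89109927  2.35191932 -0.75597189  0.15115263
 -0.44117738] [ 0.4099325  -0.1758593   0.34512556] 0.017
[[ 0.822 -0.022  0.569]
 [-0.04  -0.999  0.02 ]
 [ 0.568 -0.039 -0.822]]
```

```bash
cat >> h.py <<'E'
from scipy.spatial.transform import Rotation as R
C=np.array([.519,-.188,0]);YAW=-.047
def pose(x,y,z,tilt):  # fingertip in box frame (mm), tilt deg forward of down
    B=R.from_euler("z",YAW);Q=B*R.from_quat([1,0,0,0])*R.from_euler("y",tilt,degrees=True)
    tip=C+B.apply(np.array([x,y,z])/1000);return tip-Q.apply([0,0,.017]),Q
def rows(s,targets):
    p=np.array(s["tool_pos"]);Q=R.from_quat(s["eef_rot"])
    for t in targets:
        p2,Q2=pose(*t);print(np.round(100*Q.inv().apply(p2-p),2),np.round(np.degrees((Q.inv()*Q2).as_rotvec()),1));p,Q=p2,Q2
def where(s):
    Q=R.from_quat(s["eef_rot"]);t=np.array(s["tool_pos"])+Q.apply([0,0,.017])
    z=Q.apply([0,0,1]);B=R.from_euler("z",-YAW);print("tip box mm",(1000*B.apply(t-C)).round(1),"tool z box",B.apply(z).round(3),"F",np.round(s["contact_force"],1),"t",s["clock"])
E
python3 - <<'E'
from h import *
from plant import r
s=r.get_state();where(s);rows(s,[(-125,0,250,30),(-125,0,180,30),(-125,0,103,30),(-80,0,103,30)])
E
```

```text
tip box mm [-99.9   7.8 331.2] tool z box [ 0.568  0.047 -0.822] F [-0.1  0.5 -0. ] t 2.85
[-6.54  0.96  5.21] [-2.7 -4.6  0. ]
[-3.5   0.    6.06] [0. 0. 0.]
[-3.85  0.    6.67] [0. 0. 0.]
[ 3.9  -0.    2.25] [0. 0. 0.]
```

Emit:
{"op": "step_arm", "data": {
  "steps": [
    [-3.3,0.5,2.6,-1.4,-2.3,0,1],
    [-3.3,0.5,2.6,-1.3,-2.3,0,1],
    [-1.75,0,3,0,0,0,1],
    [-1.75,0,3,0,0,0,1],
    [0,0,0,0,0,0,1],
    [0,0,0,0,0,0,1]
  ]
}}

```text
clock: 3.6
tool_pos: [0.3885, -0.2008, 0.2572]
eef_rot: [0.973, -0.015, 0.228, -0.013]
contact_force: [-0.4, -0.7, -0.4]
opening: 0.005
finger_force: 0.0
```

Run:
```python
from h import *
from plant import r
s=r.get_state();where(s);print(s["q"]);rows(s,[(-115,0,140,30),(-110,0,103,30),(-80,0,103,30)])
```

```text
tip box mm [-122.2  -18.2  242. ] tool z box [ 0.443  0.039 -0.896] F [-0.4 -0.7 -0.4] t 3.6
[ 0.97774477  0.35773272 -0.56161535  2.40649441 -0.99796185  0.04422276
 -0.1273191 ]
[-3.97 -1.55  9.53] [-2.2  3.7  0.4]
[-1.42 -0.    3.45] [0. 0. 0.]
[ 2.6 -0.   1.5] [0. 0. 0.]
```

Run:
```python
from h import *
from plant import r
s=r.get_state();rows(s,[(-120,0,200,12)]+[(-110,0,150,12),(-105,0,104,12),(-90,0,104,12)])
```

```text
[-1.23 -1.74  3.98] [ -2.2 -14.3   0.7]
[-0.06 -0.    5.1 ] [0. 0. 0.]
[-0.47 -0.    4.6 ] [0. 0. 0.]
[ 1.47 -0.    0.31] [0. 0. 0.]
```

Emit:
{"op": "step_arm", "data": {
  "steps": [
    [0.4,-0.9,1,-1.1,-7.1,0.3,1],
    [-1.6,-0.9,3,-1.1,-7.2,0.4,1],
    [0,0,0,0,0,0,1],
    [0,0,2.5,0,0,0,1],
    [0,0,2.5,0,0,0,1],
    [0,0,0,0,0,0,1]
  ]
}}

```text
clock: 4.35
tool_pos: [0.409, -0.1935, 0.186]
eef_rot: [0.988, -0.021, 0.153, -0.016]
contact_force: [-0.0, -0.4, -0.3]
opening: 0.004
finger_force: 0.0
```

Run:
```python
from h import *
from plant import r
s=r.get_state();where(s);print(s["q"]);rows(s,[(-105,0,104,12),(-90,0,104,12)])
d=r.snapshot("wrist");cv2.imwrite("pics/w1.png",d["pixels"][:,:,::-1]);np.savez("pics/w1.npz",**d)
```

```text
tip box mm [-104.5  -10.   169.8] tool z box [ 0.301  0.04  -0.953] F [-0.  -0.4 -0.3] t 4.35
[ 0.61603968  0.50250083 -0.23580731  2.3567051  -1.00011137  0.04276127
 -0.1955772 ]
[-1.87 -0.81  6.31] [-2.3 -5.5 -0. ]
[ 1.47 -0.    0.31] [0. 0. 0.]
```

View pics/w1.png

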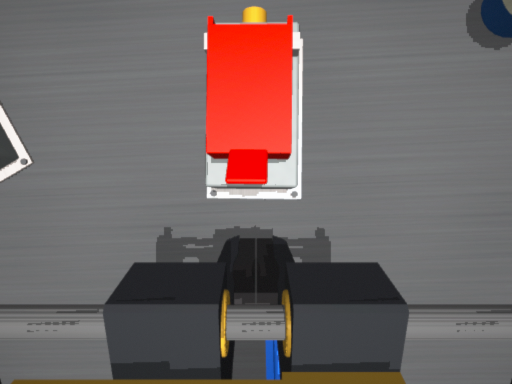

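The wrist view shows the hood's near edge from (207,156) to (291,156), its far edge from (211,25) to (291,25), and the lip end from (227,182) to (267,183). The cover is shut.

Run:
```python
from h import *
from plant import r
d=dict(np.load("pics/w1.npz"))
c=[ray(d,u,.104) for u in((207,156.5),(291.5,156.5),(209,25),(292,25))]
n=(c[0]+c[1])/2;f=(c[2]+c[3])/2;e=f-n;print("near",n,"yaw",np.arctan2(e[1],e[0]),np.linalg.norm(e),np.linalg.norm(c[0]-c[1]),np.arctan2(*(c[1]-c[0])[[0,1]]))
f=[ray(d,u,.004) for u in((207,198),(301,197.5))];print("foot near",np.mean(f,0),f[0]-f[1])
print("lip end",ray(d,(247,183),.126))
B=R.from_euler("z",YAW)
for q in(-50,0),(-73.7,0),(-85,0):print(C+B.apply([q[0]/1000,0,0]))
```

```text
near [ 0.46472378 -0.18782906  0.104     ] yaw -0.04638972196146634 0.10142879034140001 0.06495780792761004 -3.099964534760052
foot near [ 0.4328627  -0.18592081  0.004     ] [0.00316376 0.10005503 0.        ]
lip end [ 0.44348536 -0.18687236  0.126     ]
[ 0.46905521 -0.18565087  0.        ]
[ 0.44538139 -0.18453738  0.        ]
[ 0.43409387 -0.18400647  0.        ]
```

```bash
sed -i 's/C=np.array(\[.519,-.188,0\])/C=np.array([.517,-.190,0])/' h.py
python3 - <<'E'
from h import *
from plant import r
s=r.get_state();where(s);rows(s,[(-110,0,150,8),(-110,0,104,8),(-90,0,104,8)])
E
```

```text
tip box mm [-103.2   -7.8  170.1] tool z box [ 0.301  0.04  -0.953] F [-1.  -0.3  0.8] t 4.4
[-0.98 -0.78  1.77] [-2.3 -9.5  0. ]
[-0.64  0.    4.56] [0. 0. 0.]
[ 1.98 -0.    0.28] [0. 0. 0.]
```

Emit:
{"op": "step_arm", "data": {
  "steps": [
    [-0.2,-0.2,0.4,-0.6,-2.4,0,1],
    [-0.2,-0.2,0.4,-0.6,-2.4,0,1],
    [-0.2,-0.2,0.5,-0.6,-2.4,0,1],
    [-0.3,-0.2,0.5,-0.5,-2.3,0,1],
    [0,0,0,0,0,0,1]
  ]
}}

```text
clock: 5.03
tool_pos: [0.4049, -0.1836, 0.1669]
eef_rot: [0.997, -0.022, 0.07, 0.002]
contact_force: [0.2, 0.6, 0.9]
opening: 0.002
finger_force: 0.0
```

Run:
```python
from h import *
from plant import r
s=r.get_state();where(s);print(s["q"]);rows(s,[(-110,0,104,8),(-90,0,104,8)])
```

```text
tip box mm [-109.9    1.1  150. ] tool z box [ 0.139 -0.    -0.99 ] F [0.2 0.6 0.9] t 5.025
[ 0.16639     0.56203803  0.29233543  2.28940685 -0.86466975  0.26779729
 -0.3755708 ]
[-0.65  0.11  4.56] [ 0.  -0.   0.2]
[ 1.98 -0.    0.28] [0. 0. 0.]
```

Emit:
{"op": "step_arm", "data": {
  "steps": [
    [-0.2,0,1.5,0,0,0,1],
    [-0.2,0,1.5,0,0,0,1],
    [-0.2,0,1.5,0,0,0,1],
    [1,0,0.1,0,0,0,1],
    [1,0,0.1,0,0,0,1],
    [0,0,0,0,0,0,1]
  ]
}}

```text
clock: 5.78
tool_pos: [0.4254, -0.1855, 0.1224]
eef_rot: [0.997, -0.023, 0.07, 0.002]
contact_force: [-0.2, 0.4, 0.2]
opening: 0.007
finger_force: 0.0
```

Run:
```python
from h import *
from plant import r
s=r.get_state();where(s);print(s["q"])
def corner(th,t,lead=3):
    th+=lead; rot=lambda v:R.from_euler("y",th,degrees=True).apply([v[0],0,v[1]])[[0,2]]
    tr=np.radians(t)
    if th<43-t: p=rot((-125.4,56))+17*np.array([np.sin(tr),-np.cos(tr)])
    else: p=rot((-112.2,43.7))
    return p-9*np.array([np.cos(tr),np.sin(tr)])+[50,68]
T=[]
for th in (0,4,9,14,19,24,29,34,39,44,49,54,59,64,69,74,79,84,89,94,98,101):
    c=corner(th,8);T.append((c[0],0,c[1],8));print(th,c.round(1))
rows(s,T)
d=r.snapshot("scene");cv2.imwrite("pics/s1.png",cv2.resize(d["pixels"][90:230,130:330,::-1],None,fx=4,fy=4))
```

```text
tip box mm [-8.930e+01  1.000e-01  1.056e+02] tool z box [ 0.14  -0.001 -0.99 ] F [-0.2  0.4  0.2] t 5.775
[ 0.27209869  0.65702905  0.11016521  2.27162904 -0.93429927  0.135472
 -0.33851178]
0 [-78.8 112.4]
4 [-74.2 120.8]
9 [-67.6 130.8]
14 [-60.1 140.1]
19 [-51.8 148.8]
24 [-42.9 156.7]
29 [-33.2 163.9]
34 [-22.2 169.2]
39 [-13.1 174.3]
44 [ -3.5 178.6]
49 [  6.4 182.1]
54 [ 16.6 184.6]
59 [ 27.  186.3]
64 [ 37.5 187.1]
69 [ 48. 187.]
74 [ 58.4 185.9]
79 [ 68.7 183.9]
84 [ 78.9 181.1]
89 [ 88.7 177.4]
94 [ 98.1 172.8]
98 [105.4 168.5]
101 [110.6 165. ]
[ 1.13  0.02 -0.53] [ 0.1 -0.1  0.1]
[ 0.58 -0.   -0.76] [0. 0. 0.]
[ 0.79 -0.   -0.9 ] [0. 0. 0.]
[ 0.87  0.   -0.82] [0. 0. 0.]
[ 0.94  0.   -0.74] [0. 0. 0.]
[ 1.   -0.   -0.66] [0. 0. 0.]
[ 1.05  0.   -0.57] [0. 0. 0.]
[ 1.16 -0.   -0.37] [0. 0. 0.]
[ 0.98  0.   -0.38] [0. 0. 0.]
[ 1.01  0.   -0.29] [0. 0. 0.]
[ 1.03  0.   -0.2 ] [0. 0. 0.]
[ 1.04 -0.   -0.11] [0. 0. 0.]
[ 1.05 -0.   -0.02] [0. 0. 0.]
[1.05 0.   0.07] [0. 0. 0.]
[ 1.04 -0.    0.16] [0. 0. 0.]
[1.02 0.   0.25] [0. 0. 0.]
[ 0.99 -0.    0.34] [0. 0. 0.]
[0.96 0.   0.42] [0. 0. 0.]
[ 0.92 -0.    0.51] [0. 0. 0.]
[0.87 0.   0.58] [0. 0. 0.]
[0.66 0.   0.52] [0. 0. 0.]
[ 0.47 -0.    0.42] [0. 0. 0.]
```

View pics/s1.png

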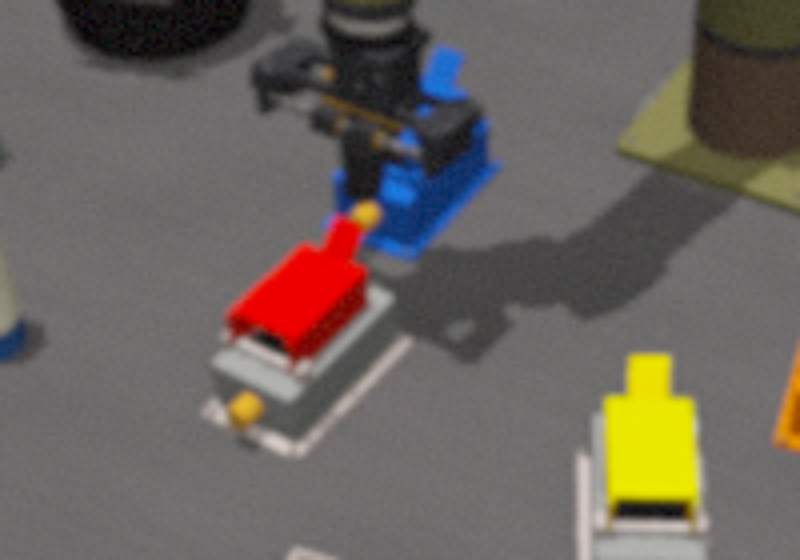

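The closed fingers stand just in front of the red lip, at about (350,190) in the crop, so I'll start the sweep.

Emit:
{"op": "step_arm", "data": {
  "steps": [
    [1.2,0,-0.1,0,0,0,1],
    [0.6,0,-0.7,0,0,0,1],
    [0.8,0,-0.9,0,0,0,1],
    [0.9,0,-0.8,0,0,0,1],
    [0.95,0,-0.75,0,0,0,1],
    [1,0,-0.65,0,0,0,1]
  ]
}}

```text
clock: 6.58
tool_pos: [0.4729, -0.187, 0.1683]
eef_rot: [0.997, -0.022, 0.069, 0.002]
contact_force: [-0.1, 0.3, -0.2]
opening: 0.008
finger_force: 0.0
```

Run:
```python
from h import *
from plant import r
s=r.get_state();where(s)
d=r.snapshot("scene");cv2.imwrite("pics/s2.png",cv2.resize(d["pixels"][90:230,130:330,::-1],None,fx=4,fy=4))
```

```text
tip box mm [-41.8   0.9 151.4] tool z box [ 0.138  0.    -0.99 ] F [-0.1  0.3 -0.2] t 6.575
```

View pics/s2.png

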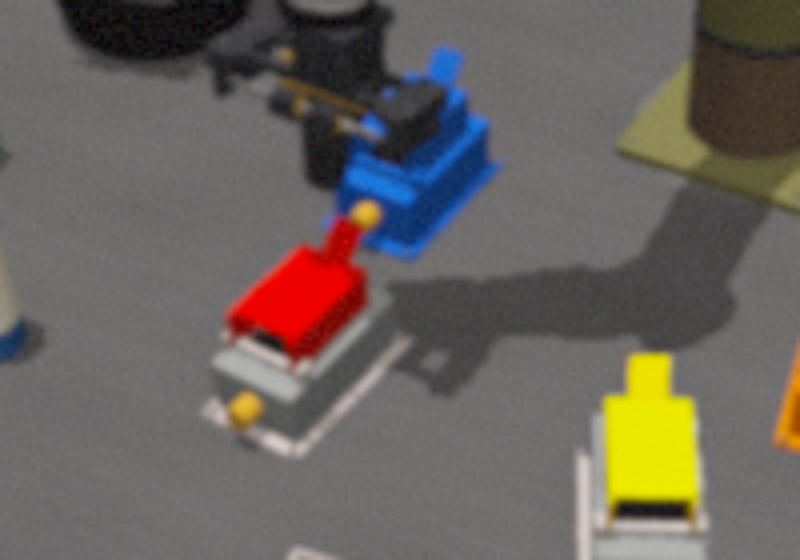

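The cover is still shut: the fingers rode up over the lip instead of catching it. I'll go back, put the tips deeper and confirm contact by force.

Emit:
{"op": "step_arm", "data": {
  "steps": [
    [-3,0,-0.4,0,0,0,1],
    [-3,0,-0.4,0,0,0,1],
    [-0.3,0,2.5,0,0,0,1],
    [-0.3,0,2.5,0,0,0,1],
    [0,0,0.7,0,0,0,1],
    [1,0,0.1,0,0,0,1],
    [0.5,0,0.1,0,0,0,1],
    [0,0,0,0,0,0,1]
  ]
}}

```text
clock: 7.62
tool_pos: [0.4307, -0.1852, 0.1106]
eef_rot: [0.997, -0.021, 0.07, 0.003]
contact_force: [-0.5, 0.3, 0.3]
opening: 0.005
finger_force: 0.0
```

Run:
```python
from h import *
from plant import r
s=r.get_state();where(s);print(s["q"])
```

```text
tip box mm [-84.1   0.7  93.8] tool z box [ 0.139 -0.002 -0.99 ] F [-0.5  0.3  0.3] t 7.625
[ 0.28999878  0.68354021  0.07306072  2.26451484 -0.95203588  0.10473071
 -0.32653742]
```

Emit:
{"op": "step_arm", "data": {
  "steps": [
    [0.4,0,0.05,0,0,0,1],
    [0.4,0,0.05,0,0,0,1]
  ]
}}

```text
clock: 7.88
tool_pos: [0.4357, -0.1852, 0.1101]
eef_rot: [0.997, -0.022, 0.067, 0.002]
contact_force: [-10.3, -1.1, 3.6]
opening: 0.006
finger_force: 5.2
```

Emit:
{"op": "step_arm", "data": {
  "steps": [
    [0.4,0,0.05,0,0,0,1],
    [0.4,0,0.05,0,0,0,1]
  ]
}}

```text
clock: 8.12
tool_pos: [0.4357, -0.185, 0.109]
eef_rot: [0.998, -0.024, 0.061, 0.0]
contact_force: [-25.8, -1.3, 13.2]
opening: 0.004
finger_force: 13.9
```

Run:
```python
from h import *
from plant import r
s=r.get_state();where(s);print(s["q"])
```

```text
tip box mm [-79.4   1.2  92.2] tool z box [ 0.122  0.002 -0.993] F [-25.8  -1.3  13.2] t 8.125
[ 0.24183536  0.6955969   0.14212636  2.23862084 -0.93781001  0.15985218
 -0.34924458]
```

Contact: 26 N against the lip edge, with the tips about 30 mm below it. I'll now lift along the arc.

Emit:
{"op": "step_arm", "data": {
  "steps": [
    [0.1,0,-0.8,0,0,0,1],
    [0.4,0,-0.9,0,0,0,1],
    [0.6,0,-0.9,0,0,0,1]
  ]
}}

```text
clock: 8.5
tool_pos: [0.4536, -0.1861, 0.1381]
eef_rot: [0.997, -0.022, 0.069, 0.002]
contact_force: [0.5, -0.4, -0.2]
opening: 0.007
finger_force: 0.0
```

Run:
```python
from h import *
from plant import r
s=r.get_state();where(s);print(s["q"])
d=r.snapshot("scene");cv2.imwrite("pics/s3.png",cv2.resize(d["pixels"][90:230,130:330,::-1],None,fx=4,fy=4))
```

```text
tip box mm [-61.2   0.9 121.2] tool z box [ 0.138 -0.001 -0.99 ] F [ 0.5 -0.4 -0.2] t 8.5
[ 0.14310043  0.65717532  0.28503026  2.19007794 -0.8820993   0.27900098
 -0.40675674]
```

View pics/s3.png

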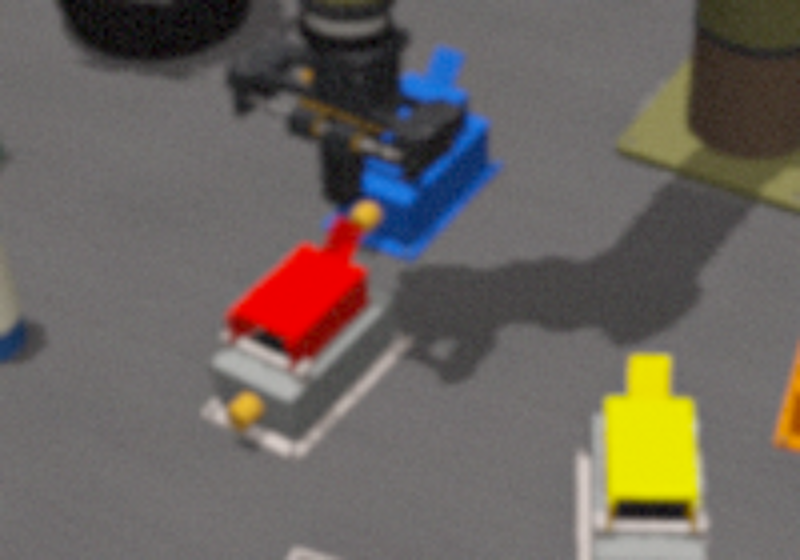

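Run:
```python
from h import *
from plant import r
s=r.get_state();where(s)
d=r.snapshot("scene");w=r.snapshot("wrist");np.savez("pics/w2.npz",**w)
def proj(d,p):
    T=np.linalg.inv(d["cam_to_world"]);q=T[:3,:3]@p+T[:3,3];return np.array([d["fx"]*q[0]/q[2]+d["cx"],d["fy"]*q[1]/q[2]+d["cy"]])
def cov(th,x,y,z): # shut coords rel hinge mm -> world
    v=R.from_euler("y",th).apply([x,y,z])+[50,0,68];return C+R.from_euler("z",YAW).apply(v/1000)
d0=dict(np.load("pics/scene0.npz"))
for n,D in(("s0",d0),("s",d),("w",w)):
    c=big(mask(D,"red"))[:,0];print(n,c.min(0),c.max(0),cv2.contourArea(c))
for th in(0,.1,.2,.3):
    print(th,[np.round(proj(D,cov(th,*p))).tolist() for D in(d,w) for p in((-100,33,36),(-100,-33,36),(-123.7,15,57.8),(-123.7,-15,57.8))])
a=cv2.resize(d["pixels"][130:190,170:240,::-1],(400,343));b=cv2.resize(w["pixels"][:,:,::-1],(400,343))
cv2.imwrite("pics/c4.png",np.hstack([a,b]))
```

```text
tip box mm [-59.5   0.8 122.2] tool z box [ 0.14  -0.002 -0.99 ] F [ 1.1 -0.3  1.9] t 8.55
s0 [187 145] [221 179] 621.0
s [187 145] [221 179] 617.5
w [199  23] [313 255] 20386.0
0 [[221.0, 157.0], [205.0, 150.0], [221.0, 147.0], [213.0, 143.0], [203.0, 207.0], [310.0, 208.0], [230.0, 256.0], [283.0, 257.0]]
0.1 [[220.0, 156.0], [204.0, 149.0], [219.0, 145.0], [212.0, 142.0], [200.0, 204.0], [312.0, 204.0], [228.0, 252.0], [285.0, 253.0]]
0.2 [[219.0, 154.0], [203.0, 148.0], [218.0, 143.0], [210.0, 140.0], [197.0, 198.0], [316.0, 198.0], [226.0, 245.0], [287.0, 245.0]]
0.3 [[218.0, 153.0], [202.0, 147.0], [216.0, 142.0], [209.0, 139.0], [194.0, 190.0], [319.0, 190.0], [224.0, 234.0], [290.0, 234.0]]
```

View pics/c4.png

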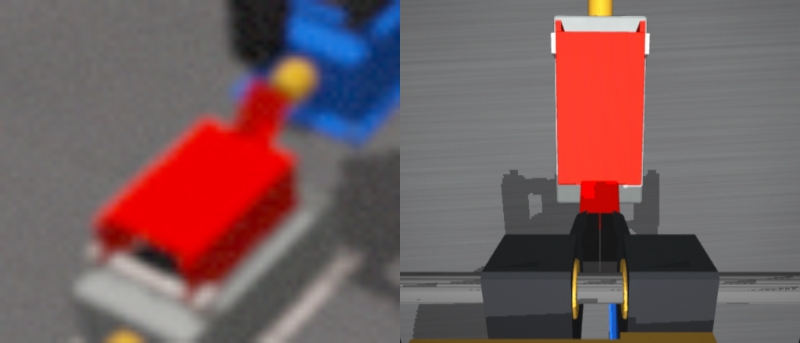

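The wrist view shows the cover still shut and the fingertip resting over the lip end. The earlier path gave too little forward motion per lift, so I'll redo it with more forward drive.

Emit:
{"op": "step_arm", "data": {
  "steps": [
    [0,0,-2.5,0,0,0,1],
    [-4,0,-0.5,0,0,0,1],
    [-0.2,0,3,0,0,0,1],
    [-0.2,0,3,0,0,0,1],
    [1.3,0,0.2,0,0,0,1],
    [1,0,0.1,0,0,0,1],
    [0,0,0,0,0,0,1]
  ]
}}

```text
clock: 9.52
tool_pos: [0.4347, -0.1859, 0.103]
eef_rot: [0.998, -0.023, 0.064, 0.001]
contact_force: [-7.0, -0.3, 2.1]
opening: 0.004
finger_force: 3.2
```

Run:
```python
from h import *
from plant import r
s=r.get_state();where(s);print(s["q"])
```

```text
tip box mm [-80.2   0.3  86.1] tool z box [ 0.128  0.002 -0.992] F [-7.  -0.3  2.1] t 9.525
[ 0.27136245  0.70508916  0.10075802  2.24782712 -0.99045979  0.12472666
 -0.29138645]
```

Emit:
{"op": "step_arm", "data": {
  "steps": [
    [0.8,0,-0.7,0,0,0,1],
    [0.8,0,-0.8,0,0,0,1]
  ]
}}

```text
clock: 9.78
tool_pos: [0.4438, -0.1862, 0.1195]
eef_rot: [0.998, -0.024, 0.061, -0.0]
contact_force: [-16.4, 0.0, 6.8]
opening: 0.005
finger_force: 7.9
```

Emit:
{"op": "step_arm", "data": {
  "steps": [
    [0.8,0,-0.8,0,0,0,1]
  ]
}}

```text
clock: 9.9
tool_pos: [0.4499, -0.1865, 0.1285]
eef_rot: [0.998, -0.024, 0.06, -0.0]
contact_force: [-17.9, -1.3, 8.6]
opening: 0.003
finger_force: 8.1
```

```bash
cat >> h.py <<'E'
def proj(d,p):
    T=np.linalg.inv(d["cam_to_world"]);q=T[:3,:3]@p+T[:3,3];return np.array([d["fx"]*q[0]/q[2]+d["cx"],d["fy"]*q[1]/q[2]+d["cy"]])
def cov(th,x,y,z):
    v=R.from_euler("y",th).apply([x,y,z])+[50,0,68];return C+R.from_euler("z",YAW).apply(v/1000)
def theta(r):
    d=r.snapshot("scene");m=mask(d,"red");best=[]
    ys,xs=np.nonzero(m[100:220,150:260]);c=(xs.mean()+150,ys.mean()+100)
    print("red px",len(xs),"cen",np.round(c,1),"v",ys.min()+100,ys.max()+100,"u",xs.min()+150,xs.max()+150)
E
python3 - <<'E'
from h import *
from plant import r
s=r.get_state();where(s);theta(r)
E
```

```text
tip box mm [-65.1   0.4 111.6] tool z box [ 0.12   0.003 -0.993] F [-17.9  -1.3   8.6] t 9.9
red px 757 cen [205.  161.9] v 140 180 u 185 220
```

The cover is rising: the top of the red region moved from row 145 to 140 in the scene view, about 0.2 rad. Continuing.

Emit:
{"op": "step_arm", "data": {
  "steps": [
    [0.85,0,-0.95,0,0,0,1],
    [1,0,-0.9,0,0,0,1],
    [1,0,-0.85,0,0,0,1],
    [1.1,0,-0.7,0,0,0,1],
    [1.1,0,-0.6,0,0,0,1],
    [1.2,0,-0.5,0,0,0,1]
  ]
}}

```text
clock: 10.7
tool_pos: [0.5138, -0.1889, 0.1822]
eef_rot: [0.998, -0.022, 0.065, 0.0]
contact_force: [-3.9, -0.7, -2.6]
opening: 0.008
finger_force: 1.3
```

Run:
```python
from h import *
from plant import r
s=r.get_state();where(s);theta(r)
def lag(th):
    v=R.from_euler("y",th,degrees=True).apply([-112.2,0,43.7]);return v[[0,2]]+[50-9,68-1.2]
for th in range(40,106,6):print(th,lag(th).round(1))
```

```text
tip box mm [ -1.1   1.  165.4] tool z box [ 0.131  0.002 -0.991] F [-3.9 -0.7 -2.6] t 10.7
red px 809 cen [198.8 162.9] v 139 183 u 183 214
40 [-16.9 172.4]
46 [ -5.5 177.9]
52 [  6.4 182.1]
58 [ 18.6 185.1]
64 [ 31.1 186.8]
70 [ 43.7 187.2]
76 [ 56.3 186.2]
82 [ 68.7 184. ]
88 [ 80.8 180.5]
94 [ 92.4 175.7]
100 [103.5 169.7]
```

Emit:
{"op": "step_arm", "data": {
  "steps": [
    [1.2,0,-0.65,0,0,0,1],
    [1.3,0,-0.45,0,0,0,1],
    [1.25,0,-0.15,0,0,0,1],
    [1.2,0,0.05,0,0,0,1],
    [1.2,0,0.25,0,0,0,1],
    [1.2,0,0.35,0,0,0,1],
    [1.1,0,0.45,0,0,0,1]
  ]
}}

```text
clock: 11.62
tool_pos: [0.5996, -0.1932, 0.1957]
eef_rot: [0.997, -0.022, 0.067, 0.001]
contact_force: [0.5, 0.4, -0.8]
opening: 0.004
finger_force: 0.0
```

Run:
```python
from h import *
from plant import r
s=r.get_state();where(s);theta(r);rows(s,[(91,0,173,8),(100,0,168,8),(106,0,164,8),(60,14,190,0),(-12,45,150,0),(-12,45,78,0)])
```

```text
tip box mm [ 85.    0.7 178.8] tool z box [ 0.134  0.001 -0.991] F [ 0.5  0.4 -0.8] t 11.625
red px 754 cen [199.9 163.5] v 144 182 u 184 215
[0.51 0.07 0.66] [-0.   0.3  0.2]
[0.82 0.   0.62] [0. 0. 0.]
[ 0.54 -0.    0.48] [0. 0. 0.]
[-3.96 -1.4  -3.2 ] [-0. -8. -0.]
[-7.2 -3.1  4. ] [0. 0. 0.]
[0.  0.  7.2] [0. 0. 0.]
```

Run:
```python
from h import *
from plant import r
d=r.snapshot("scene");w=r.snapshot("wrist")
for th in(0,30,50,60,75,90,100):
    P=np.array([proj(d,cov(np.radians(th),*p)) for p in((-100,33,36),(-100,-33,36),(0,33,36),(0,-33,36),(-123.7,15,57.8),(-123.7,-15,57.8))])
    print(th,"u",P[:,0].min().round(),P[:,0].max().round(),"v",P[:,1].min().round(),P[:,1].max().round())
a=cv2.resize(d["pixels"][110:200,160:250,::-1],(400,400));b=cv2.resize(w["pixels"][:,:,::-1],(400,400))
cv2.imwrite("pics/c5.png",np.hstack([a,b]))
```

```text
0 u 187.0 221.0 v 143.0 175.0
30 u 184.0 215.0 v 138.0 179.0
50 u 182.0 208.0 v 140.0 183.0
60 u 182.0 205.0 v 143.0 185.0
75 u 181.0 199.0 v 150.0 187.0
90 u 176.0 197.0 v 159.0 189.0
100 u 172.0 198.0 v 164.0 191.0
```

View pics/c5.png

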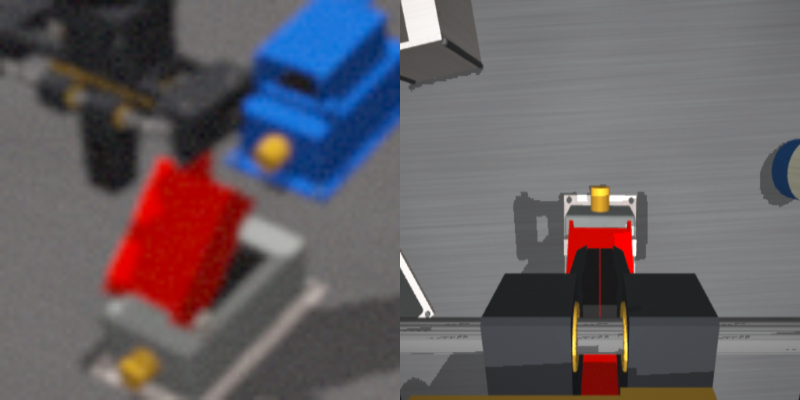

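The finger has slipped over the lip and the cover is sinking from roughly 45°. I'll go back behind the lip at once and catch it deeper, near the lip root.

Emit:
{"op": "step_arm", "data": {
  "steps": [
    [0.5,0,-3.6,0,0,0,1],
    [-4.7,0,-0.6,0,0,0,1],
    [-4.7,0,-0.6,0,0,0,1],
    [-4.7,0,-0.6,0,0,0,1],
    [-0.5,0,3,0,0,0,1],
    [-0.3,0,2.5,0,0,0,1]
  ]
}}

```text
clock: 12.52
tool_pos: [0.4555, -0.187, 0.1756]
eef_rot: [0.997, -0.022, 0.068, 0.001]
contact_force: [0.7, 0.3, -1.2]
opening: 0.006
finger_force: 0.0
```

Run:
```python
from h import *
from plant import r
s=r.get_state();where(s);theta(r)
def lag(th):
    v=R.from_euler("y",th,degrees=True).apply([-106,0,38]);return v[[0,2]]+[50-9,68-1.2]
for th in range(20,106,6):print(th,lag(th).round(1))
```

```text
tip box mm [-5.930e+01  1.000e-01  1.587e+02] tool z box [ 0.135  0.001 -0.991] F [ 0.7  0.3 -1.2] t 12.525
red px 796 cen [201.7 161.7] v 139 182 u 184 217
20 [-45.6 138.8]
26 [-37.6 147.4]
32 [-28.8 155.2]
38 [-19.1 162. ]
44 [ -8.9 167.8]
50 [  2.  172.4]
56 [ 13.2 175.9]
62 [ 24.8 178.2]
68 [ 36.5 179.3]
74 [ 48.3 179.2]
80 [ 60.  177.8]
86 [ 71.5 175.2]
92 [ 82.7 171.4]
98 [ 93.4 166.5]
104 [103.5 160.5]
```

Emit:
{"op": "step_arm", "data": {
  "steps": [
    [1.5,0,1.4,0,0,0,1],
    [1.4,0,-0.4,0,0,0,1],
    [1.1,0,-0.55,0,0,0,1],
    [1.1,0,-0.45,0,0,0,1],
    [1.15,0,-0.35,0,0,0,1],
    [1.1,0,-0.15,0,0,0,1]
  ]
}}

```text
clock: 13.32
tool_pos: [0.5296, -0.1902, 0.191]
eef_rot: [0.997, -0.022, 0.068, 0.002]
contact_force: [-0.1, -0.1, -0.0]
opening: 0.006
finger_force: 0.0
```

Run:
```python
from h import *
from plant import r
s=r.get_state();where(s);theta(r)
```

```text
tip box mm [ 14.9   0.4 174.2] tool z box [ 0.135  0.    -0.991] F [-0.1 -0.1 -0. ] t 13.325
red px 779 cen [202.8 161.9] v 139 181 u 185 218
```

The sweep slips because the finger stands nearly vertical, so I'll switch to pinching the lip across its width. First I'll let the cover shut.

Run:
```python
from h import *
from plant import r
s=r.get_state();rows(s,[(10,0,200,0),(-64,0,200,0)])
```

```text
[-0.07  0.05 -2.61] [ 0.  -7.9  0.3]
[-7.4  0.   0. ] [0. 0. 0.]
```

Emit:
{"op": "step_arm", "data": {
  "steps": [
    [0,0,-2.6,0,-7.9,0.3,0],
    [-3.7,0,0,0,0,0,0],
    [-3.7,0,0,0,0,0,0],
    [0,0,2,0,0,0,0],
    [0,0,0,0,0,0,0],
    [0,0,0,0,0,0,0],
    [0,0,0,0,0,0,0],
    [0,0,0,0,0,0,0]
  ]
}}

```text
clock: 14.38
tool_pos: [0.4515, -0.1865, 0.1968]
eef_rot: [1.0, -0.024, -0.001, -0.0]
contact_force: [0.8, 0.2, -0.5]
opening: 0.499
finger_force: 0.0
```

Run:
```python
from h import *
from plant import r
s=r.get_state();where(s);print(s["opening"]);theta(r);rows(s,[(-64,0,108,0)])
d=r.snapshot("wrist");m=mask(d,"red");ys,xs=np.nonzero(m)
for th in(0,.2):print(th,[np.round(proj(d,cov(th,*p)),1).tolist() for p in((-100,33,36),(-100,-33,36),(-123.7,15,57.8),(-123.7,-15,57.8))])
for v in range(150,330,12):
    q=np.nonzero(m[v])[0]
    if len(q):print(v,q.min(),q.max(),len(q))
cv2.imwrite("pics/w6.png",d["pixels"][:,:,::-1])
```

```text
tip box mm [-65.7   0.4 179.8] tool z box [-0.002  0.    -1.   ] F [ 0.8  0.2 -0.5] t 14.375
0.4987640202380465
red px 756 cen [204.6 162.2] v 141 181 u 185 220
[0.18 0.04 7.18] [-0.   0.1 -0.1]
0 [[212.7, 172.5], [298.3, 172.4], [235.0, 211.0], [276.1, 211.0]]
0.2 [[209.0, 166.2], [302.1, 166.1], [232.6, 203.3], [278.6, 203.2]]
150 208 301 94
162 208 301 94
174 233 276 44
186 232 277 46
198 232 277 46
```

Emit:
{"op": "step_arm", "data": {
  "steps": [
    [0,0,0,0,0,0,0],
    [0,0,0,0,0,0,0],
    [0,0,0,0,0,0,0],
    [0,0,0,0,0,0,0],
    [0,0,2.4,0,0,0,0],
    [0,0,2.4,0,0,0,0],
    [0.2,0,2.4,0,0,0,0],
    [0,0,0,0,0,0,0]
  ]
}}

```text
clock: 15.48
tool_pos: [0.4521, -0.186, 0.1235]
eef_rot: [1.0, -0.024, -0.003, -0.001]
contact_force: [0.3, -0.0, -0.2]
opening: 0.498
finger_force: 0.0
```

Emit:
{"op": "step_arm", "data": {
  "steps": [
    [0,0,0,0,0,0,1],
    [0,0,0,0,0,0,1],
    [0,0,0,0,0,0,1],
    [0,0,0,0,0,0,1]
  ],
  "force": 15
}}

```text
clock: 15.98
tool_pos: [0.453, -0.1864, 0.1248]
eef_rot: [1.0, -0.024, -0.001, -0.0]
contact_force: [0.5, -0.6, -0.3]
opening: 0.073
finger_force: 0.0
```

Run:
```python
from h import *
from plant import r
s=r.get_state();where(s);print(s["opening"]*88,s["finger_force"]);theta(r)
def g(th):
    v=R.from_euler("y",th,degrees=True).apply([-114,0,48.8]);return v[[0,2]]+[50,68-9]
rows(s,[(g(t)[0],0,g(t)[1],0) for t in (2,6,10,15,20,25,30,36,42,48,54,60,66,72,78,84,90,95,100)])
```

```text
tip box mm [-64.1   0.6 107.8] tool z box [-0.002  0.    -1.   ] F [ 0.5 -0.6 -0.3] t 15.975
6.395294436351664 0.0
red px 660 cen [206.1 163.5] v 144 179 u 187 221
[ 0.18  0.06 -0.39] [-0.   0.1 -0.1]
[ 0.4   0.   -0.77] [0. 0. 0.]
[ 0.45 -0.   -0.74] [0. 0. 0.]
[ 0.63  0.   -0.88] [0. 0. 0.]
[ 0.71  0.   -0.82] [0. 0. 0.]
[ 0.77 -0.   -0.76] [0. 0. 0.]
[ 0.84  0.   -0.69] [0. 0. 0.]
[ 1.08 -0.   -0.72] [0. 0. 0.]
[ 1.15 -0.   -0.61] [0. 0. 0.]
[ 1.2   0.   -0.48] [0. 0. 0.]
[ 1.25 -0.   -0.35] [0. 0. 0.]
[ 1.28  0.   -0.22] [0. 0. 0.]
[ 1.3  -0.   -0.09] [0. 0. 0.]
[1.3  0.   0.05] [0. 0. 0.]
[1.28 0.   0.18] [0. 0. 0.]
[ 1.26 -0.    0.32] [0. 0. 0.]
[1.22 0.   0.45] [0. 0. 0.]
[ 0.98 -0.    0.47] [0. 0. 0.]
[ 0.93 -0.    0.55] [0. 0. 0.]
```

The fingers closed on nothing, which, along with all the slips, suggests the tips are effectively about 16 mm higher relative to the lip than assumed. I'll open, go lower and pinch again.

Emit:
{"op": "step_arm", "data": {
  "steps": [
    [0,0,0,0,0,0,0],
    [0,0,0,0,0,0,0],
    [0,0,0,0,0,0,0],
    [0,0,0,0,0,0,0],
    [0,0,0.8,0,0,0,0],
    [0,0,0.8,0,0,0,0]
  ]
}}

```text
clock: 16.77
tool_pos: [0.4528, -0.1864, 0.1079]
eef_rot: [1.0, -0.024, -0.001, -0.0]
contact_force: [-0.8, -0.6, -0.3]
opening: 0.501
finger_force: 0.0
```

Emit:
{"op": "step_arm", "data": {
  "steps": [
    [0,0,0,0,0,0,1],
    [0,0,0,0,0,0,1],
    [0,0,0,0,0,0,1],
    [0,0,0,0,0,0,1]
  ],
  "force": 15
}}

```text
clock: 17.27
tool_pos: [0.4527, -0.1861, 0.1085]
eef_rot: [1.0, -0.024, -0.002, -0.001]
contact_force: [-0.2, 1.4, -1.3]
opening: 0.327
finger_force: 15.0
```

Run:
```python
from h import *
from plant import r
s=r.get_state();where(s);print(s["opening"]*88,s["finger_force"],s["tool_pos"]);theta(r)
w=r.snapshot("wrist");Q=R.from_quat(s["eef_rot"])
for z in(-.02,0,.017):print(z,proj(w,np.array(s["tool_pos"])+Q.apply([0,0,z])).round(1))
d=r.snapshot("scene")
for z in(-.02,0,.017):print("scene",z,proj(d,np.array(s["tool_pos"])+Q.apply([0,0,z])).round(1))
a=cv2.resize(d["pixels"][100:190,160:250,::-1],(400,400),interpolation=2);b=w["pixels"][120:320,155:355,::-1]
cv2.imwrite("pics/c7.png",np.hstack([a,cv2.resize(b,(400,400))]))
```

```text
tip box mm [-64.5   0.9  91.5] tool z box [-0.003  0.001 -1.   ] F [-0.2  1.4 -1.3] t 17.275
28.813791086683715 14.999746084213257 [ 0.4526979  -0.18606465  0.10852343]
red px 668 cen [206.3 163.3] v 144 179 u 187 221
-0.02 [254.7 262.1]
0 [254.8 243.5]
0.017 [254.8 230.5]
scene -0.02 [215.5 146. ]
scene 0 [215.9 150.5]
scene 0.017 [216.3 154.3]
```

The lip is pinched, with the opening at 28.8 mm and a 15 N grip. Now I'll carry it along the arc with some backward tilt.

Run:
```python
from h import *
from plant import r
s=r.get_state()
def tgt(th):
    v=R.from_euler("y",th,degrees=True).apply([-114,0,48.8]);t=-max(0,(th-15)*.4);a=np.radians(t)
    g=v[[0,2]]+[50,68]+25.3*np.array([np.sin(a),-np.cos(a)]);return g[0],0.9,g[1],t
rows(s,[tgt(t) for t in (2,6,10,15,20,25,30,36,42,48,54,60,66,72,78,84,90,95,100,103)])
```

```text
[ 0.22 -0.   -0.39] [-0.1  0.2 -0.1]
[ 0.4   0.   -0.77] [0. 0. 0.]
[ 0.45 -0.   -0.74] [0. 0. 0.]
[ 0.63  0.   -0.88] [0. 0. 0.]
[ 0.68 -0.   -0.82] [ 0. -2.  0.]
[ 0.72  0.   -0.78] [ 0. -2.  0.]
[ 0.76 -0.   -0.74] [ 0. -2.  0.]
[ 0.96  0.   -0.83] [ 0.  -2.4  0. ]
[ 1.01 -0.   -0.77] [-0.  -2.4 -0. ]
[ 1.06  0.   -0.7 ] [ 0.  -2.4  0. ]
[ 1.1  -0.   -0.63] [ 0.  -2.4  0. ]
[ 1.14  0.   -0.56] [-0.  -2.4  0. ]
[ 1.17  0.   -0.48] [ 0.  -2.4  0. ]
[ 1.2  -0.   -0.41] [-0.  -2.4  0. ]
[ 1.22 -0.   -0.33] [ 0.  -2.4  0. ]
[ 1.24 -0.   -0.25] [ 0.  -2.4 -0. ]
[ 1.25  0.   -0.17] [-0.  -2.4  0. ]
[ 1.05 -0.   -0.08] [-0. -2. -0.]
[ 1.05  0.   -0.03] [ 0. -2.  0.]
[0.63 0.   0.01] [-0.  -1.2 -0. ]
```

Emit:
{"op": "step_arm", "data": {
  "steps": [
    [0.2,0,-0.4,0,0,0,1],
    [0.4,0,-0.75,0,0,0,1],
    [0.45,0,-0.75,0,0,0,1],
    [0.65,0,-0.9,0,0,0,1],
    [0.7,0,-0.8,0,-2,0,1],
    [0.7,0,-0.8,0,-2,0,1],
    [0.75,0,-0.75,0,-2,0,1]
  ],
  "force": 20
}}

```text
clock: 18.3
tool_pos: [0.4929, -0.1881, 0.1596]
eef_rot: [0.998, -0.024, -0.054, -0.001]
contact_force: [1.6, 1.7, -9.2]
opening: 0.317
finger_force: 20.0
```

Run:
```python
from h import *
from plant import r
s=r.get_state();where(s);print(s["opening"]*88,s["finger_force"]);theta(r)
```

```text
tip box mm [-26.    0.8 142.7] tool z box [-0.108  0.    -0.994] F [ 1.6  1.7 -9.2] t 18.3
27.878035881968316 19.998217821121216
red px 779 cen [202.1 162. ] v 139 181 u 184 218
```

The pinch is holding and the cover is at about 30°. Continuing.

Emit:
{"op": "step_arm", "data": {
  "steps": [
    [0.95,0,-0.85,0,-2.4,0,1],
    [1,0,-0.75,0,-2.4,0,1],
    [1.05,0,-0.7,0,-2.4,0,1],
    [1.1,0,-0.65,0,-2.4,0,1],
    [1.15,0,-0.55,0,-2.4,0,1],
    [1.15,0,-0.5,0,-2.4,0,1],
    [1.2,0,-0.4,0,-2.4,0,1]
  ]
}}

```text
clock: 19.23
tool_pos: [0.574, -0.1921, 0.1846]
eef_rot: [0.979, -0.024, -0.201, -0.006]
contact_force: [-3.4, 2.2, -0.1]
opening: 0.318
finger_force: 20.0
```

Run:
```python
from h import *
from plant import r
s=r.get_state();where(s);print(s["opening"]*88,s["finger_force"]);theta(r)
```

```text
tip box mm [ 50.4   0.7 169. ] tool z box [-0.394  0.002 -0.919] F [-3.4  2.2 -0.1] t 19.225
27.9562767231399 19.998492300510406
red px 653 cen [195.4 167.9] v 152 185 u 183 208
```

Emit:
{"op": "step_arm", "data": {
  "steps": [
    [1.2,0,-0.35,0,-2.4,0,1],
    [1.25,0,-0.25,0,-2.4,0,1],
    [1.25,0,-0.15,0,-2.4,0,1],
    [1.05,0,-0.1,0,-2,0,1],
    [1.05,0,-0.05,0,-2,0,1],
    [0.4,0,0,0,-1,0,1],
    [0,0,0,0,0,0,1]
  ]
}}

```text
clock: 20.15
tool_pos: [0.635, -0.195, 0.164]
eef_rot: [0.954, -0.022, -0.3, -0.007]
contact_force: [2.2, 3.0, 3.5]
opening: 0.32
finger_force: 20.0
```

Run:
```python
from h import *
from plant import r
s=r.get_state();where(s);print(s["opening"]*88,s["finger_force"]);theta(r)
p=np.array(s["tool_pos"]);Q=R.from_quat(s["eef_rot"])
s2=dict(s);s2["tool_pos"]=p+Q.apply([0,0,-.05])
rows(s2,[(0,50,170,0),(-12,50,120,0),(-12,50,68,0)])
```

```text
tip box mm [108.4   0.5 150. ] tool z box [-0.573  0.    -0.82 ] F [2.2 3.  3.5] t 20.15
28.117019370502575 20.00184953212738
red px 401 cen [194.7 173.8] v 154 189 u 182 204
[-11.    -4.95   9.88] [-0.  34.9  0. ]
[-1.2  0.   5. ] [0. 0. 0.]
[0.  0.  5.2] [0. 0. 0.]
```

The cover is up at about 100° (1.75 rad). I'll plan the release and the path to the left side of the toggle.

Run:
```python
from h import *
from plant import r
s=r.get_state()
p=np.array(s["tool_pos"]);Q=R.from_quat(s["eef_rot"])
s2=dict(s);s2["tool_pos"]=p+Q.apply([0,0,-.06])
rows(s2,[(110,15,225,-26.3),(70,32,235,-17.5),(30,50,235,-8.8),(-12,50,200,0),(-12,50,145,0),(-12,50,90,0),(-12,50,68,0)])
```

```text
[-4.39 -1.45 -0.22] [-0.   8.7 -0. ]
[-4.29 -1.7   0.9 ] [0.  8.8 0. ]
[-4.07 -1.8   1.22] [-0.   8.7  0. ]
[-3.88 -0.    4.12] [0.  8.8 0. ]
[0.  0.  5.5] [0. 0. 0.]
[0.  0.  5.5] [0. 0. 0.]
[0.  0.  2.2] [0. 0. 0.]
```

Emit:
{"op": "step_arm", "data": {
  "steps": [
    [0,0,0,0,0,0,0.2],
    [0,0,0,0,0,0,0.2],
    [0,0,-6,0,0,0,0.2],
    [-4.4,-1.45,-0.2,0,8.7,0,1],
    [-4.3,-1.7,0.9,0,8.8,0,1],
    [-4.1,-1.8,1.2,0,8.7,0,1],
    [-3.9,0,4.1,0,8.8,0,1],
    [0,0,5.5,0,0,0,1]
  ]
}}

```text
clock: 21.2
tool_pos: [0.5473, -0.1588, 0.1613]
eef_rot: [0.995, -0.025, -0.098, -0.006]
contact_force: [1.6, 0.0, -1.2]
opening: 0.003
finger_force: 0.0
```

Run:
```python
from h import *
from plant import r
s=r.get_state();where(s);theta(r);rows(s,[(-12,50,90,0),(-12,50,70,0)])
```

```text
tip box mm [ 25.5  32.7 144.7] tool z box [-0.195  0.007 -0.981] F [ 1.6  0.  -1.2] t 21.2
red px 686 cen [191.2 170.3] v 153 189 u 177 205
[-2.94 -1.69  6.14] [-0.4 11.2 -0.2]
[0. 0. 2.] [0. 0. 0.]
```

Emit:
{"op": "step_arm", "data": {
  "steps": [
    [-2.2,-0.9,2.5,-0.2,5.6,0,1],
    [-1.4,-0.8,2.7,-0.2,5.6,0,1],
    [0,0,1.5,0,0,0,1],
    [0,0,1.2,0,0,0,1]
  ]
}}

```text
clock: 21.75
tool_pos: [0.5109, -0.1386, 0.0854]
eef_rot: [1.0, -0.022, -0.001, -0.001]
contact_force: [0.0, -0.4, 0.6]
opening: 0.005
finger_force: 0.0
```

Run:
```python
from h import *
from plant import r
s=r.get_state();where(s);theta(r);rows(s,[(-12,50,68,0),(-12,20,68,0)])
```

```text
tip box mm [-8.6 51.1 68.4] tool z box [-0.002  0.001 -1.   ] F [ 0.  -0.4  0.6] t 21.75
red px 706 cen [191.6 169.7] v 152 189 u 177 205
[-0.35  0.11  0.04] [-0.1  0.1  0.1]
[-0.  3.  0.] [0. 0. 0.]
```

Emit:
{"op": "step_arm", "data": {
  "steps": [
    [-0.3,1,0,0,0,0,1],
    [0,1,0,0,0,0,1],
    [0,0.9,0,0,0,0,1],
    [0,0.7,0,0,0,0,1]
  ]
}}

```text
clock: 22.3
tool_pos: [0.5044, -0.1749, 0.086]
eef_rot: [1.0, -0.023, -0.002, -0.001]
contact_force: [0.1, -0.4, 0.9]
opening: 0.007
finger_force: 0.0
```

Emit:
{"op": "step_arm", "data": {
  "steps": [
    [0,0.6,0,0,0,0,1],
    [0,0.5,0,0,0,0,1]
  ]
}}

```text
clock: 22.55
tool_pos: [0.5038, -0.185, 0.0857]
eef_rot: [1.0, -0.023, -0.002, -0.001]
contact_force: [0.0, -0.4, 0.4]
opening: 0.007
finger_force: 0.0
```

Emit:
{"op": "step_arm", "data": {
  "steps": [
    [0,0.5,0,0,0,0,1],
    [0,0.4,0,0,0,0,1]
  ]
}}

```text
clock: 22.8
tool_pos: [0.5033, -0.1939, 0.0856]
eef_rot: [1.0, -0.023, -0.002, -0.001]
contact_force: [-0.6, -0.3, 0.3]
opening: 0.006
finger_force: 0.0
```

Run:
```python
from h import *
from plant import r
s=r.get_state();where(s);theta(r)
```

```text
tip box mm [-13.6  -4.5  68.6] tool z box [-0.004  0.002 -1.   ] F [-0.6 -0.3  0.3] t 22.8
red px 745 cen [192.7 168.4] v 151 188 u 180 205
```

There was no contact, so the tips passed over the lever, which fits the same height offset. I'll go back left and come lower while watching the force.

Emit:
{"op": "step_arm", "data": {
  "steps": [
    [0.1,-3.9,0,0,0,0,1],
    [0,0,0.8,0,0,0,1],
    [0,0,0.7,0,0,0,1]
  ]
}}

```text
clock: 23.22
tool_pos: [0.5061, -0.1551, 0.0704]
eef_rot: [1.0, -0.022, -0.002, -0.001]
contact_force: [-0.2, -0.4, 0.4]
opening: 0.006
finger_force: 0.0
```

Emit:
{"op": "step_arm", "data": {
  "steps": [
    [0,0,0.4,0,0,0,1],
    [0,0,0.3,0,0,0,1]
  ]
}}

```text
clock: 23.48
tool_pos: [0.5058, -0.1557, 0.0634]
eef_rot: [1.0, -0.023, -0.002, -0.001]
contact_force: [-1.0, 0.2, 0.9]
opening: 0.004
finger_force: 0.0
```

Run:
```python
from h import *
from plant import r
s=r.get_state();where(s);theta(r)
w=r.snapshot("wrist");cv2.imwrite("pics/w9.png",w["pixels"][:,:,::-1])
```

```text
tip box mm [-12.9  33.8  46.4] tool z box [-0.004  0.001 -1.   ] F [-1.   0.2  0.9] t 23.475
red px 765 cen [193.1 167.7] v 149 188 u 181 205
```

View pics/w9.png

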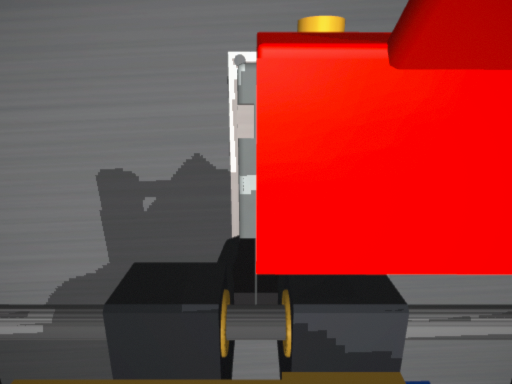

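The wrist view shows the cover, still up, filling the right half from column 257. The tips are inside the enclosure's outline with no contact, so I'll push right.

Emit:
{"op": "step_arm", "data": {
  "steps": [
    [0,0.8,0,0,0,0,1],
    [0,0.8,0,0,0,0,1]
  ]
}}

```text
clock: 23.82
tool_pos: [0.5055, -0.171, 0.0639]
eef_rot: [1.0, -0.022, -0.002, -0.001]
contact_force: [-0.5, 1.9, 1.9]
opening: 0.006
finger_force: 1.4
```

Emit:
{"op": "step_arm", "data": {
  "steps": [
    [0,0.7,0,0,0,0,1],
    [0,0.6,0,0,0,0,1]
  ]
}}

```text
clock: 24.08
tool_pos: [0.5049, -0.1778, 0.0633]
eef_rot: [1.0, -0.021, -0.003, -0.006]
contact_force: [2.4, 19.5, 5.8]
opening: 0.004
finger_force: 9.9
```

Run:
```python
from h import *
from plant import r
s=r.get_state();where(s);theta(r)
```

```text
tip box mm [-12.8  11.8  46.3] tool z box [-0.006  0.011 -1.   ] F [ 2.4 19.5  5.8] t 24.075
red px 768 cen [193.9 167.1] v 149 187 u 182 206
```

It contacted at y≈19 mm and stopped firmly at y≈12 mm with 19.5 N. To be sure it's on its stop, I'll push again higher up the lever.

Emit:
{"op": "step_arm", "data": {
  "steps": [
    [0,-0.6,0,0,0,0,1],
    [0,0,-0.9,0,0,0,1],
    [0,0.5,0,0,0,0,1],
    [0,0.4,0,0,0,0,1]
  ]
}}

```text
clock: 24.62
tool_pos: [0.5048, -0.182, 0.0731]
eef_rot: [1.0, -0.021, -0.003, -0.005]
contact_force: [0.3, 17.0, 10.2]
opening: 0.005
finger_force: 9.7
```

Emit:
{"op": "step_arm", "data": {
  "steps": [
    [0,0.3,0,0,0,0,1],
    [0,0.3,0,0,0,0,1]
  ]
}}

```text
clock: 24.88
tool_pos: [0.5047, -0.1824, 0.073]
eef_rot: [1.0, -0.019, -0.004, -0.009]
contact_force: [1.4, 24.8, 13.9]
opening: 0.009
finger_force: 14.4
```

Run:
```python
from h import *
from plant import r
s=r.get_state();where(s);theta(r)
```

```text
tip box mm [-12.8   7.4  56. ] tool z box [-0.008  0.017 -1.   ] F [ 1.4 24.8 13.9] t 24.875
red px 787 cen [194.2 166.7] v 148 187 u 182 207
```

The contact moved 4.4 mm right for 9.7 mm of height. That is a 0.4 rad lean to the right, so the toggle is fully on. I'll withdraw towards the robot and let the cover close.

Emit:
{"op": "step_arm", "data": {
  "steps": [
    [0,-1.2,0,0,0,0,1],
    [-1,-0.5,-1,0,0,0,1],
    [-4,0,-1,0,0,0,1],
    [-4,0,-1.5,0,0,0,1],
    [-3,0,-5,0,0,0,1],
    [0,0,-6,0,0,0,1],
    [0,0,-6,0,0,0,1],
    [0,0,0,0,0,0,1]
  ]
}}

```text
clock: 25.92
tool_pos: [0.3873, -0.1736, 0.2821]
eef_rot: [1.0, -0.024, 0.003, 0.001]
contact_force: [-0.1, -0.2, -0.6]
opening: 0.009
finger_force: 0.0
```

Run:
```python
from h import *
from plant import r
s=r.get_state();where(s);theta(r)
d=r.snapshot("scene");h=cv2.cvtColor(d["pixels"],cv2.COLOR_RGB2HSV)
for v in range(146,172,2):print(v,[tuple(int(x) for x in d["pixels"][v,u]) for u in range(202,224,3)]) if 0 else None
w=r.snapshot("wrist");cv2.imwrite("pics/w10.png",w["pixels"][:,:,::-1])
p=C+R.from_euler("z",YAW).apply([-.012,0,.063]);print("pivot px",proj(w,p),"on tip",proj(w,C+R.from_euler("z",YAW).apply([-.012,-.012,.092])),"off tip",proj(w,C+R.from_euler("z",YAW).apply([-.012,.012,.092])))
```

```text
tip box mm [-130.3   10.2  265.1] tool z box [ 0.006 -0.002 -1.   ] F [-0.1 -0.2 -0.6] t 25.925
red px 763 cen [194.7 166.1] v 148 186 u 182 208
pivot px [267.12445565  45.26199627] on tip [280.81263577  41.37247504] off tip [255.45511106  41.36576945]
```

Run:
```python
import cv2
a=cv2.imread("pics/w10.png")
for v in range(30,62,4):print(v,[a[v,u].tolist() for u in range(243,297,5)])
```

```text
30 [[97, 96, 101], [98, 97, 101], [98, 98, 102], [97, 96, 102], [96, 97, 101], [97, 96, 102], [97, 96, 102], [96, 96, 100], [95, 95, 100], [95, 94, 99], [94, 93, 99]]
34 [[97, 97, 103], [99, 98, 103], [99, 98, 103], [96, 96, 103], [103, 102, 105], [148, 147, 148], [97, 97, 102], [132, 135, 138], [120, 121, 126], [96, 96, 101], [94, 93, 101]]
38 [[98, 98, 103], [98, 97, 103], [99, 98, 104], [99, 99, 105], [255, 255, 254], [255, 255, 254], [191, 197, 196], [254, 254, 254], [253, 254, 254], [96, 97, 101], [94, 95, 101]]
42 [[99, 98, 104], [99, 98, 104], [98, 99, 103], [193, 194, 195], [255, 255, 254], [165, 168, 176], [183, 190, 188], [254, 255, 255], [253, 254, 254], [96, 97, 101], [94, 95, 100]]
46 [[99, 98, 103], [100, 99, 105], [100, 100, 104], [198, 198, 199], [255, 254, 254], [136, 140, 147], [142, 148, 147], [234, 239, 237], [221, 226, 226], [98, 97, 102], [96, 95, 101]]
50 [[99, 99, 105], [99, 98, 105], [101, 99, 104], [102, 101, 106], [255, 255, 255], [254, 254, 254], [194, 197, 206], [60, 59, 61], [97, 97, 103], [98, 97, 101], [96, 96, 102]]
54 [[101, 99, 105], [100, 100, 106], [101, 100, 105], [100, 99, 105], [127, 126, 129], [185, 185, 183], [91, 91, 96], [99, 98, 102], [98, 97, 103], [100, 98, 102], [97, 97, 102]]
58 [[99, 99, 105], [100, 101, 106], [101, 100, 105], [100, 100, 106], [100, 101, 106], [100, 100, 104], [100, 99, 104], [100, 99, 103], [99, 98, 105], [98, 98, 103], [97, 97, 103]]
```

Emit:
{"op": "step_arm", "data": {
  "steps": [
    [0,0,0,0,0,0,1],
    [0,0,0,0,0,0,1],
    [0,0,0,0,0,0,1],
    [0,0,0,0,0,0,1],
    [0,0,0,0,0,0,1],
    [0,0,0,0,0,0,1],
    [0,0,0,0,0,0,1],
    [0,0,0,0,0,0,1]
  ]
}}

```text
clock: 27.08
tool_pos: [0.386, -0.1707, 0.2781]
eef_rot: [1.0, -0.023, -0.002, -0.001]
contact_force: [-0.6, -0.6, 0.2]
opening: 0.005
finger_force: 0.0
```

Emit:
{"op": "step_arm", "data": {
  "steps": [
    [0,0,0,0,0,0,1],
    [0,0,0,0,0,0,1],
    [0,0,0,0,0,0,1],
    [0,0,0,0,0,0,1],
    [0,0,0,0,0,0,1],
    [0,0,0,0,0,0,1],
    [0,0,0,0,0,0,1],
    [0,0,0,0,0,0,1]
  ]
}}

```text
clock: 28.08
tool_pos: [0.386, -0.1707, 0.2781]
eef_rot: [1.0, -0.023, -0.002, -0.001]
contact_force: [-0.4, -0.1, 0.4]
opening: 0.006
finger_force: 0.0
```

Emit:
{"op": "step_arm", "data": {
  "steps": [
    [0,0,0,0,0,0,1],
    [0,0,0,0,0,0,1],
    [0,0,0,0,0,0,1],
    [0,0,0,0,0,0,1],
    [0,0,0,0,0,0,1],
    [0,0,0,0,0,0,1],
    [0,0,0,0,0,0,1],
    [0,0,0,0,0,0,1]
  ]
}}

```text
clock: 29.08
tool_pos: [0.386, -0.1707, 0.2781]
eef_rot: [1.0, -0.023, -0.002, -0.001]
contact_force: [0.5, -0.2, 0.0]
opening: 0.004
finger_force: 0.0
```

Emit:
{"op": "step_arm", "data": {
  "steps": [
    [0,0,0,0,0,0,1],
    [0,0,0,0,0,0,1],
    [0,0,0,0,0,0,1],
    [0,0,0,0,0,0,1],
    [0,0,0,0,0,0,1],
    [0,0,0,0,0,0,1],
    [0,0,0,0,0,0,1],
    [0,0,0,0,0,0,1]
  ]
}}

```text
clock: 30.08
tool_pos: [0.386, -0.1707, 0.2781]
eef_rot: [1.0, -0.023, -0.002, -0.001]
contact_force: [-0.3, 0.2, 0.7]
opening: 0.004
finger_force: 0.0
```

Emit:
{"op": "step_arm", "data": {
  "steps": [
    [0,0,0,0,0,0,1],
    [0,0,0,0,0,0,1],
    [0,0,0,0,0,0,1],
    [0,0,0,0,0,0,1],
    [0,0,0,0,0,0,1],
    [0,0,0,0,0,0,1],
    [0,0,0,0,0,0,1],
    [0,0,0,0,0,0,1]
  ]
}}

```text
clock: 31.08
tool_pos: [0.386, -0.1707, 0.2781]
eef_rot: [1.0, -0.023, -0.002, -0.001]
contact_force: [0.9, -0.5, 1.6]
opening: 0.005
finger_force: 0.0
```

Emit:
{"op": "step_arm", "data": {
  "steps": [
    [0,0,0,0,0,0,1],
    [0,0,0,0,0,0,1],
    [0,0,0,0,0,0,1],
    [0,0,0,0,0,0,1],
    [0,0,0,0,0,0,1],
    [0,0,0,0,0,0,1],
    [0,0,0,0,0,0,1],
    [0,0,0,0,0,0,1]
  ]
}}

```text
clock: 32.08
tool_pos: [0.386, -0.1707, 0.2781]
eef_rot: [1.0, -0.023, -0.002, -0.001]
contact_force: [0.3, -0.2, 0.1]
opening: 0.006
finger_force: 0.0
```

Run:
```python
from h import *
from plant import r
s=r.get_state();where(s);theta(r)
d=r.snapshot("scene");d0=dict(np.load("pics/scene0.npz"))
t=r.snapshot("top");t0=dict(np.load("pics/top0.npz"))
for D,E in((d,d0),(t,t0)):
    x=(cv2.GaussianBlur(cv2.absdiff(D["pixels"],E["pixels"]),(5,5),0).max(2)>40).astype(np.uint8)
    n,_,st,_=cv2.connectedComponentsWithStats(x);print([q.tolist() for q in st[1:] if q[4]>8])
```

```text
tip box mm [-131.8   13.2  261.1] tool z box [-0.004  0.002 -1.   ] F [ 0.3 -0.2  0.1] t 32.075
red px 771 cen [204.2 161.9] v 140 181 u 185 220
[[141, 0, 20, 13, 226], [313, 0, 30, 36, 575], [209, 2, 6, 5, 18], [144, 12, 24, 20, 312], [343, 25, 5, 6, 19], [218, 26, 3, 4, 10], [175, 30, 7, 4, 14], [131, 33, 17, 9, 99], [333, 41, 6, 8, 33], [344, 40, 3, 4, 9], [216, 46, 18, 5, 49], [196, 48, 62, 49, 1367], [318, 59, 6, 3, 12], [190, 105, 16, 7, 69], [207, 106, 5, 5, 15], [247, 106, 8, 5, 16], [217, 109, 6, 2, 10], [274, 109, 5, 5, 14], [289, 110, 12, 10, 92], [309, 130, 21, 10, 126], [190, 139, 31, 25, 263], [227, 151, 4, 3, 11], [207, 156, 17, 18, 131], [185, 168, 18, 14, 114]]
[[311, 170, 27, 8, 154], [311, 190, 29, 33, 328], [300, 232, 120, 128, 4706], [397, 284, 77, 69, 1562], [395, 309, 5, 11, 28], [493, 316, 15, 6, 27], [507, 324, 5, 4, 16], [360, 330, 29, 35, 503], [494, 331, 10, 7, 45], [240, 336, 12, 6, 52], [224, 343, 32, 23, 472], [275, 357, 37, 27, 607], [387, 360, 4, 7, 16], [307, 369, 19, 15, 84], [386, 369, 3, 8, 14], [369, 370, 19, 14, 114], [361, 375, 14, 9, 47], [330, 382, 7, 2, 12]]
```

In the wrist pixels the bright lever lies at columns 258–285. That matches the predicted on-tip column of 281 and not the off-tip at 255. The cover still has about 0.25 rad to go, so I'll wait a little longer.

Emit:
{"op": "step_arm", "data": {
  "steps": [
    [0,0,0,0,0,0,1],
    [0,0,0,0,0,0,1],
    [0,0,0,0,0,0,1],
    [0,0,0,0,0,0,1],
    [0,0,0,0,0,0,1],
    [0,0,0,0,0,0,1],
    [0,0,0,0,0,0,1],
    [0,0,0,0,0,0,1]
  ]
}}

```text
clock: 33.22
tool_pos: [0.386, -0.1707, 0.2781]
eef_rot: [1.0, -0.023, -0.002, -0.001]
contact_force: [-0.4, -0.1, 0.2]
opening: 0.004
finger_force: 0.0
```

Emit:
{"op": "step_arm", "data": {
  "steps": [
    [0,0,0,0,0,0,1],
    [0,0,0,0,0,0,1],
    [0,0,0,0,0,0,1],
    [0,0,0,0,0,0,1],
    [0,0,0,0,0,0,1],
    [0,0,0,0,0,0,1],
    [0,0,0,0,0,0,1],
    [0,0,0,0,0,0,1]
  ]
}}

```text
clock: 34.22
tool_pos: [0.386, -0.1707, 0.2781]
eef_rot: [1.0, -0.023, -0.002, -0.001]
contact_force: [0.4, -0.0, 0.1]
opening: 0.006
finger_force: 0.0
```

Emit:
{"op": "step_arm", "data": {
  "steps": [
    [0,0,0,0,0,0,1],
    [0,0,0,0,0,0,1],
    [0,0,0,0,0,0,1],
    [0,0,0,0,0,0,1],
    [0,0,0,0,0,0,1],
    [0,0,0,0,0,0,1],
    [0,0,0,0,0,0,1],
    [0,0,0,0,0,0,1]
  ]
}}

```text
clock: 35.22
tool_pos: [0.386, -0.1707, 0.2781]
eef_rot: [1.0, -0.023, -0.002, -0.001]
contact_force: [0.4, -0.3, 0.2]
opening: 0.005
finger_force: 0.0
```

Emit:
{"op": "step_arm", "data": {
  "steps": [
    [0,0,0,0,0,0,1],
    [0,0,0,0,0,0,1],
    [0,0,0,0,0,0,1],
    [0,0,0,0,0,0,1],
    [0,0,0,0,0,0,1],
    [0,0,0,0,0,0,1],
    [0,0,0,0,0,0,1],
    [0,0,0,0,0,0,1]
  ]
}}

```text
clock: 36.22
tool_pos: [0.386, -0.1707, 0.2781]
eef_rot: [1.0, -0.023, -0.002, -0.001]
contact_force: [0.5, -0.3, -0.2]
opening: 0.011
finger_force: 0.0
```

Run:
```python
from h import *
from plant import r
s=r.get_state();where(s);theta(r)
d=r.snapshot("scene");d0=dict(np.load("pics/scene0.npz"));t=r.snapshot("top");t0=dict(np.load("pics/top0.npz"))
print((mask(d,"red")^mask(d0,"red"))[130:190,170:230].sum(),(mask(t,"red")^mask(t0,"red"))[150:240].sum(),mask(t0,"red")[150:240].sum())
```

```text
tip box mm [-131.8   13.1  261.1] tool z box [-0.004  0.002 -1.   ] F [ 0.5 -0.3 -0.2] t 36.225
red px 669 cen [206.3 163.3] v 144 179 u 187 221
16 11 986
```

```bash
python3 -c "
from plant import r
print(r.finish_job())"
```

```text
the job is handed in; nothing more can be done
None
```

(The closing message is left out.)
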